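# Tip a slide box through the guard tunnel

## Task

Set the slide box lengthwise in the open half of the level rocking trough and let go of it, then push the lip at the guarded end down until the trough bears firmly on its stop block (some 5 to 15 N, never hard) and the box has slid to the guarded end. Ease the lip back up under control, so that the trough never swings freely or slams, until the trough is level again with the box left at the guarded end; do not shift the stop block, the tin or the meter head.

Things in the scene. Friction and masses are not known exactly. Their poses are not given: they have to be found in the camera images.
- slide_box: Plain pale box of slides with a sliding lid, 35 (its x) x 85 (its y) x 34 mm high (solid to 30 mm), 0.08 to 0.15 kg, loose on the table. Origin: centre of its underside, z up.
- stand: Fixed aluminium stand of the trough: base plate 130 x 320 x 10 mm, long along its y. Origin: table level, directly below the hinge axis (along x, 85 mm above the table); +y points to the guarded end, z up. In the open half nothing of the stand is higher than 98 mm.
- trough: Aluminium rocking trough, inside 60 (x) x 300 (y) mm, walls 3 mm thick and 17 mm above the floor. Origin on the hinge axis at mid-length; floor's top 6 mm above it. y runs along it to the guarded end, z up when level. Tipping is a negative turn about its x (guarded end down). A counterweight of unknown weight brings it back level, where it rests; 1.5 to 5 N on the lip tips it.
- load_spot (a point): Point on the trough's floor (top face) in the middle of the open half, at trough y = -85 mm. Axes are the trough's: y along the length towards the guarded end, z up. The floor is slippery: the box starts to slide at a tip of 0.2 to 0.32 rad.
- push_lip (a point): Middle of the top of the push lip, a flat flange 66 mm wide, 152 to 192 mm from the hinge; this point is at trough y = 174, z = 23 mm, 29 mm beyond the tunnel's end. Axes are the trough's. An upright gripper's body may strike the tunnel roof as the lip goes down: lean the tool some 30 degrees so its body is away from the tunnel.
- stop_block: Loose dark steel block, 50 x 40 mm, 1.5 kg, with a round rubber buffer bar on top (8 mm radius, along its x, axis 28 mm up) that yields 1 mm per 15 N. On the base plate under the guarded half of the trough, 85 to 105 mm from the hinge; the trough meets it at 0.34 to 0.43 rad, each time different. Origin: centre of its underside.
- screw_tin: Bystander: round metal tin, 66 mm across, 27 mm high. Origin: centre of its underside.
- meter_head: Bystander: flat black disc with a white centre, 60 mm across, 18 mm high. Origin: centre of its underside.
- tunnel_roof (a point): Centre of the roof's top face of the clear guard tunnel fixed over the guarded half: 125 (x) x 120 (y) mm, 149 mm above the table (screw heads to 153), stand y = 25 to 145 mm, open at both ends. Axes are the stand's.

How it is judged:
By the outcome, as a careful person would: the job done as asked, in the order asked, and still so for the second after the job is handed in, with the robot touching nothing.
It also fails if it takes over 72 s, if anything falls off the work surface, if the arm or the gripper's body presses on something with over 40 N, if the wrist force passes 120 N, or if a joint passes its speed limit or range.

## Robot

A 7-joint arm with a two-finger parallel gripper is mounted at the origin on a cart in front of the work surface, level with it; the furniture and walls round the work are solid. World frame = base frame: x ahead of the robot, y to its left, z up, the work surface at z = 0. Lengths are in m, angles in rad, forces in N, time in s.
With the tool pointing down it reaches from about 0.35 to 0.9 m from the base axis. Payload 19.9 kg.
Tool frame: the origin (TCP) lies at the very end of the fingers, on their centre line; the grasp point (between the pads) lies 19 mm behind it (env.grip_depth is the z of the grasp point in the tool frame, in m); z points along the fingers, y is the line along which they close (so a half turn about z gives the same grasp; the last joint's range is limited). The gripper opens to 85 mm and grips with 20 to 120 N. Pads are 22 mm wide; open, the fingers measure 114 mm over their backs; the gripper's body (76 mm by 85 mm) begins 54 mm behind the grasp point. The pads swing forward as they close: fully open they stand 13 mm farther back than shut.
Start: joints at [1.238, 0.417, -0.01, 1.614, 0.005, 1.111, -0.053], TCP at [0.18, -0.599, 0.231] pointing down, gripper open.
Joint ranges: [-2.81, 2.81], [-0.39, 2.02], [-1.27, 1.25], [0.06, 2.57], [-1.19, 4.33], [0.19, 2], [-2.82, 2.82]. Speed limits (rad/s): [1.89, 1.89, 2.39, 2.39, 3.01, 3.01, 3.01].

## Interface

Orientations are given as a unit quaternion [w, x, y, z].
In Python, from plant import env gives the robot as it stands.
- The arm moves only by the tool drive_tool, never from a script. Its argument "steps" is a list of rows, each a list of 2 entries, a list of its own where there are three numbers: the shift along the tool's x, y, z in m, then the turn, a rotation vector about the tool's x, y, z in rad. In form: [[[dx, dy, dz], [wx, wy, wz]], ...]. A call has 1 to 10 rows; each row is the pose to reach, as a shift and turn from the pose commanded when the call began, along the tool's axes at that moment; what a row does not reach only later rows make up. A row lasts 1/10 s, in which the tool goes at most 50 mm and 8.59 degrees, less where a joint would pass 70% of its speed; a pose out of reach is approached as far as the arm can. A call with a gripper value outside its range is refused whole. "jaw" is the closure in counts, from 0 (fully open) to 255 (shut), set as the call begins (left out, the last holds). The fingers move at their own pace and stop on an object; "squeeze" is the grip in N (left out, the last holds). Time passes only in rows, so rows that repeat a pose let the fingers close. It gives the time, the measured TCP pose, the force, the opening and the grip force at its end, in the units of the state.
- env.get_obs(): the state, without advancing time (a new reading comes with each control period).
- env.read_camera(name): name is "side" or "top" or "wrist"; returns a dict with "frame" (384x512x3 uint8, red, green, blue), "fx", "fy", "cx", "cy" (pixels), "view" (4x4, takes a point from world to camera coordinates). Camera axes: x right, y up, looking along -z (the intrinsics and any distortion apply to the point x, -y, -z); pixel columns grow to the right and rows downward; lengths in m; the calibration is good to about 2 mm. A picture is of the moment at which its call begins. There is no depth.
- env.job_done(): hands the job in; it is judged then, once.
The state is a dict: "clock": time; "joints": joint angles; "joint_velocities": joint speeds; "effort": joint torques, N m; "ee_pos": TCP position; "tool_rot": TCP orientation; "force": force on the tool from outside, world axes, zero at the start; "torque": the same for the moment, N m; "gripper_width": finger opening in m; "grip_force": force on a finger pad.
Only numpy, scipy, OpenCV 4.12 (cv2) and the standard library are available. Lean on these libraries where they do the work, as an engineer would, in place of code of your own. Each camera call takes 0.05 s, during which the arm holds its last target. There are 200 camera calls.

## Working session

There is one attempt and no reset: what is moved stays moved. The work goes in short steps, Python scripts to look and compute and a tool call to move; the robot and the scene stay as the last step left them, time stands still between calls to the robot, and variables do not carry over. Pictures are saved under pics/ and viewed, at most 10 in all, crops included, and the job is handed in when it is done.

Besides the shell and the picture viewer there is one more tool, called after ">>>" as name(argument=value, ...) on one line, values as JSON. drive_tool: Moves the arm, as the interface text tells. Its arguments: {"type":"object","properties":{"steps":{"type":"array","items":{"type":"array"}},"jaw":{"type":"number"},"squeeze":{"type":"number"}},"required":["steps"]}

```bash
ls; mkdir -p pics
python3 - <<'E'
from plant import env
import cv2,numpy as np
o=env.get_obs();print({k:np.round(v,3) for k,v in o.items()},env.grip_depth)
fs=[]
for n in("top","side"):
    c=env.read_camera(n);print(n,c["fx"],c["fy"],c["cx"],c["cy"],np.round(c["view"],4).tolist(),[k for k in c])
    cv2.imwrite(f"pics/{n}0.png",cv2.resize(c["frame"][:,:,::-1],(800,600),interpolation=cv2.INTER_CUBIC))
    np.save(f"{n}.npy",c["frame"])
E
```

```text
pics
{'clock': np.float64(0.0), 'joints': array([ 1.238,  0.418, -0.01 ,  1.614,  0.005,  1.111, -0.053]), 'joint_velocities': array([-0.   ,  0.002, -0.   ,  0.001, -0.   ,  0.001, -0.   ]), 'effort': array([ 1.0000e-03, -8.6446e+01,  6.7900e-01, -4.3490e+01,  1.9000e-02,
        8.0000e-03,  0.0000e+00]), 'ee_pos': array([ 0.18 , -0.598,  0.231]), 'tool_rot': array([-0.001,  0.989,  0.145, -0.   ]), 'force': array([ 0.972, -0.357, -0.048]), 'torque': array([ 0.025, -0.   , -0.001]), 'grip_force': np.float64(0.0), 'gripper_width': np.float64(0.085)} -0.0187
top 361.79560478189234 361.79560478189234 258.8769056571905 192.88145135165132 [[0.0051, -1.0, 0.0013, -0.0565], [0.9973, 0.0051, 0.0733, -0.4549], [-0.0733, 0.0009, 0.9973, -1.2076], [0.0, 0.0, 0.0, 1.0]] ['frame', 'fx', 'fy', 'cx', 'cy', 'view']
side 387.29245822205337 387.29245822205337 256.19430288189386 191.01042709364563 [[-0.8174, -0.5758, 0.019, 0.3296], [0.2132, -0.2717, 0.9385, -0.218], [-0.5352, 0.7712, 0.3448, -0.9715], [0.0, 0.0, 0.0, 1.0]] ['frame', 'fx', 'fy', 'cx', 'cy', 'view']
```

View pics/top0.png

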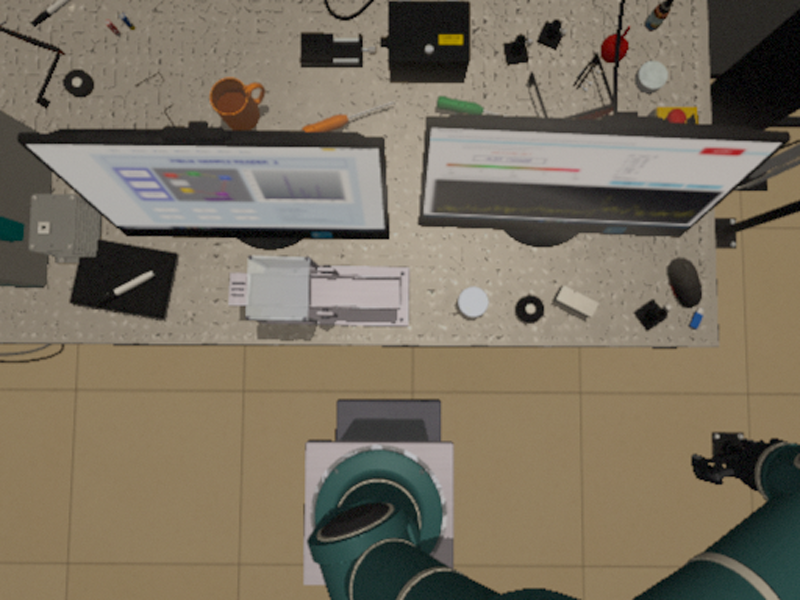

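View pics/side0.png

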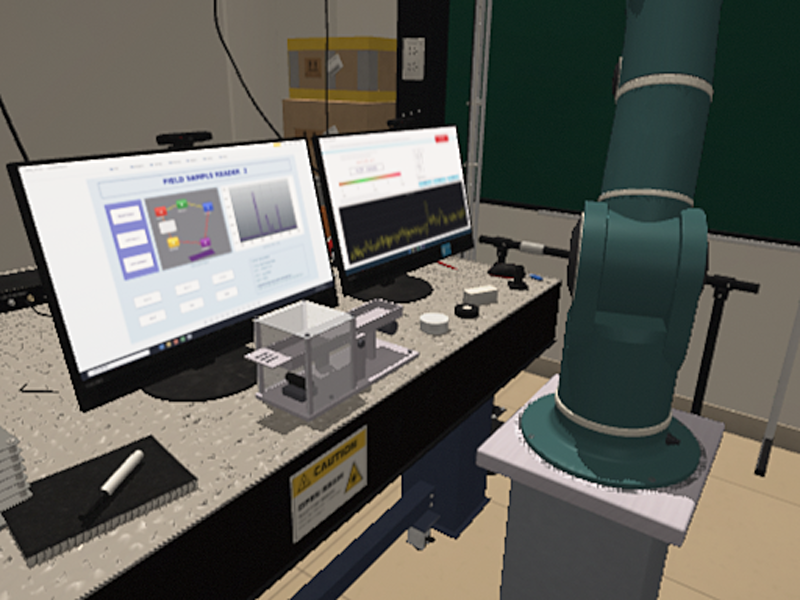

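The top view shows the trough with its lip at (238,288), pointing to the left (+y), and its open half at 310–405. The tin is at (473,302), the meter at (530,308) and the box at (577,302), turned slightly. Next I'll crop for precise corners.

```bash
cat > h.py <<'E'
import numpy as np,cv2
from scipy.spatial.transform import Rotation as R
def ray(c,u,v,z):
    V=np.array(c["view"]);d=np.array([(u-c["cx"])/c["fx"],-(v-c["cy"])/c["fy"],-1.])
    C=-V[:3,:3].T@V[:3,3];D=V[:3,:3].T@d
    return C+D*(z-C[2])/D[2]
def proj(c,p):
    V=np.array(c["view"]);q=V[:3,:3]@np.array(p)+V[:3,3]
    return np.array([c["cx"]+c["fx"]*q[0]/-q[2],c["cy"]-c["fy"]*q[1]/-q[2]])
def tool(o):
    w=o["tool_rot"];return R.from_quat([w[1],w[2],w[3],w[0]])
E
python3 - <<'E'
import numpy as np,cv2
f=np.load("top.npy")[155:215,140:400]
f=cv2.resize(f[:,:,::-1],None,fx=3,fy=3,interpolation=cv2.INTER_CUBIC)
g=np.load("top.npy")[155:215,270:400]
g=cv2.resize(g[:,:,::-1],None,fx=6,fy=6,interpolation=cv2.INTER_CUBIC)
cv2.imwrite("pics/crop0.png",np.vstack([f,g]))
E
```

```text
(no output)
```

View pics/crop0.png

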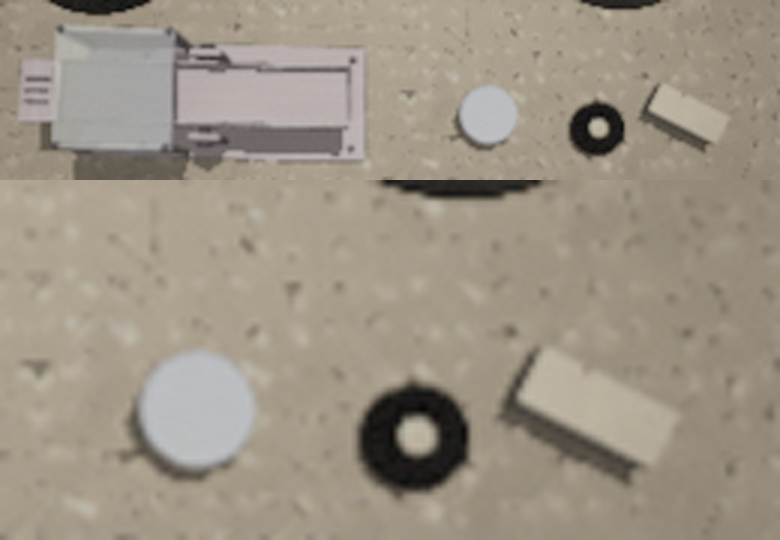

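Run:
```python
import numpy as np
from h import *
from plant import env
c=env.read_camera("top");s=env.read_camera("side")
P=lambda U,V,k,ox,oy,z:ray(c,(U+.5)/k-.5+ox,(V+.5)/k-.5+oy,z)
b=np.array([P(U,V-180,6,270,155,.034) for U,V in[(543,347),(680,413),(648,467),(515,395)]]);print("box",b.round(4),b.mean(0).round(4))
for i in range(4):
    d=b[(i+1)%4]-b[i];print(np.linalg.norm(d).round(4),np.degrees(np.arctan2(d[1],d[0])).round(1))
print("roof",[P(U,V,3,140,155,.149).round(4) for U,V in[(55,28),(175,29),(174,150),(55,152)]])
print("plate",[P(U,V,3,140,155,.01).round(4) for U,V in[(364,47),(364,160)]])
print("lip",[P(U,V,3,140,155,.108).round(4) for U,V in[(18,60),(18,122)]])
print("trough end",[P(U,V,3,140,155,.108).round(4) for U,V in[(351,66),(350,127)]])
print("tin",P(198,410-180,6,270,155,.027).round(4),"meter",P(414,437-180,6,270,155,.018).round(4))
# monitors: bottom corners guess z
k=.64
for z in(.1,.15,.2): print(z,"monL bottom",[ray(c,u*k,v*k,z).round(3) for u,v in[(118,235),(388,237),(420,230),(688,234)]], "top",[ray(c,u*k,v*k,z+.3).round(3) for u,v in[(28,138),(385,135),(425,118),(785,132)]])
```

```text
box [[ 0.4908 -0.3925  0.034 ]
 [ 0.4543 -0.4681  0.034 ]
 [ 0.4241 -0.4497  0.034 ]
 [ 0.4638 -0.3765  0.034 ]] [ 0.4582 -0.4217  0.034 ]
0.084 -115.8
0.0353 148.6
0.0834 61.5
0.0313 -30.7
roof [array([0.5318, 0.2524, 0.149 ]), array([0.5314, 0.1311, 0.149 ]), array([0.409, 0.13 , 0.149]), array([0.4063, 0.2492, 0.149 ])]
plate [array([ 0.533 , -0.0611,  0.01  ]), array([ 0.4043, -0.0617,  0.01  ])]
lip [array([0.504 , 0.3018, 0.108 ]), array([0.439, 0.3  , 0.108])]
trough end [array([ 0.4995, -0.0469,  0.108 ]), array([ 0.4355, -0.0462,  0.108 ])]
tin [ 0.4551 -0.2009  0.027 ] meter [ 0.4411 -0.3235  0.018 ]
0.1 monL bottom [array([0.581, 0.529, 0.1  ]), array([ 0.58, -0.02,  0.1 ]), array([ 0.595, -0.085,  0.1  ]), array([ 0.59 , -0.631,  0.1  ])] top [array([0.673, 0.518, 0.4  ]), array([ 0.68 , -0.023,  0.4  ]), array([ 0.707, -0.084,  0.4  ]), array([ 0.688, -0.631,  0.4  ])]
0.15 monL bottom [array([0.572, 0.504, 0.15 ]), array([ 0.571, -0.021,  0.15 ]), array([ 0.585, -0.084,  0.15 ]), array([ 0.58 , -0.606,  0.15 ])] top [array([0.654, 0.484, 0.45 ]), array([ 0.661, -0.025,  0.45 ]), array([ 0.687, -0.082,  0.45 ]), array([ 0.669, -0.597,  0.45 ])]
0.2 monL bottom [array([0.562, 0.478, 0.2  ]), array([ 0.561, -0.023,  0.2  ]), array([ 0.575, -0.082,  0.2  ]), array([ 0.57, -0.58,  0.2 ])] top [array([0.636, 0.45 , 0.5  ]), array([ 0.643, -0.027,  0.5  ]), array([ 0.666, -0.08 ,  0.5  ]), array([ 0.65 , -0.562,  0.5  ])]
```

```bash
cat >> h.py <<'E'
def rot(ydeg,lean=0):
    """tool down, tool y axis at world angle ydeg; lean: tilt about world x (deg) applied after"""
    a=np.radians(ydeg);y=np.array([np.cos(a),np.sin(a),0]);z=np.array([0,0,-1.]);x=np.cross(y,z)
    return R.from_euler("x",lean,degrees=True)*R.from_matrix(np.c_[x,y,z])
def go(p,Rt):
    from plant import env
    o=env.get_obs();T=tool(o)
    print("shift",T.inv().apply(np.array(p)-o["ee_pos"]).round(4).tolist(),"turn",(T.inv()*Rt).as_rotvec().round(4).tolist())
E
python3 -c "
from h import *
go([.458,-.4217,.2],rot(-27))"
```

```text
shift [0.3173, -0.0891, 0.0309] turn [-0.0008, -0.0002, -0.8078]
```

>>> drive_tool(steps=[[[0.045, -0.013, 0], [0, 0, -0.12]], [[0.09, -0.026, 0.01], [0, 0, -0.24]], [[0.135, -0.039, 0.015], [0, 0, -0.36]], [[0.18, -0.05, 0.02], [0, 0, -0.48]], [[0.225, -0.063, 0.02], [0, 0, -0.6]], [[0.27, -0.076, 0.025], [0, 0, -0.72]], [[0.3, -0.085, 0.03], [0, 0, -0.808]], [[0.317, -0.089, 0.031], [0, 0, -0.808]], [[0.317, -0.089, 0.031], [0, 0, -0.808]], [[0.317, -0.089, 0.031], [0, 0, -0.808]]], jaw=0)

```text
clock: 1.2
ee_pos: [0.457, -0.4229, 0.2002]
tool_rot: [-0.0, 0.853, 0.522, -0.0]
force: [-0.5, -0.6, 0.1]
gripper_width: 0.0852
grip_force: 0.0
```

Run:
```python
from h import *
from plant import env
go([.458,-.4217,.2],rot(-27))
c=env.read_camera("wrist");f=c["frame"]
np.save("w.npy",f)
for q in[(.458,-.4217,.034),(.491,-.3925,.034),(.454,-.468,.034)]: print(proj(c,q))
print(np.round(c["view"],3))
cv2.imwrite("pics/w0.png",f[:,:,::-1])
```

```text
shift [0.0015, 0.0003, 0.0002] turn [-0.0005, 0.0005, -0.0022]
[254.09559028 172.46686336]
[270.09610139 132.82577551]
[270.19659277 210.61447053]
[[ 0.89  -0.457 -0.    -0.6  ]
 [ 0.432  0.842 -0.323  0.189]
 [ 0.148  0.287  0.946 -0.297]
 [ 0.     0.     0.     1.   ]]
```

View pics/w0.png

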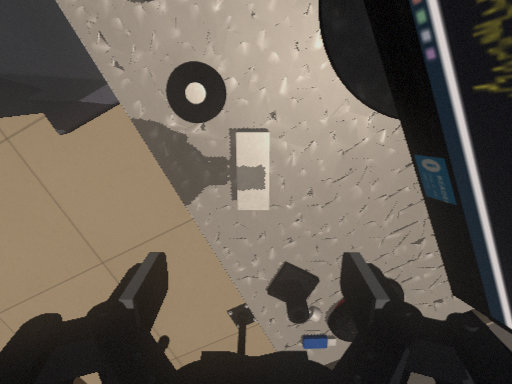

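The wrist view shows the box between the fingers. Its top-face corners are about (236,132), (269.5,132), (269.5,210) and (237.5,210), so it's nearly aligned with the tool.

Run:
```python
from h import *
from plant import env
c=env.read_camera("wrist")
b=np.array([ray(c,u,v,.034) for u,v in[(236,132),(269.5,132),(269.5,210),(237.5,210)]]);print(b.round(4),b.mean(0).round(4))
d=b[1]-b[2]+b[0]-b[3];a=np.degrees(np.arctan2(d[1],d[0]));print(a,np.linalg.norm(d)/2)
m=b.mean(0)
go([m[0],m[1],.02],rot(a-90))
```

```text
[[ 0.4606 -0.3766  0.034 ]
 [ 0.4904 -0.392   0.034 ]
 [ 0.4532 -0.4675  0.034 ]
 [ 0.4221 -0.4515  0.034 ]] [ 0.4566 -0.4219  0.034 ]
63.28319322765233 0.08419838980528464
shift [0.0015, -0.0006, 0.1804] turn [-0.0002, 0.0007, -0.0077]
```

>>> drive_tool(steps=[[[0.0015, -0.0006, 0.04], [0, 0, -0.008]], [[0.0015, -0.0006, 0.08], [0, 0, -0.008]], [[0.0015, -0.0006, 0.12], [0, 0, -0.008]], [[0.0015, -0.0006, 0.15], [0, 0, -0.008]], [[0.0015, -0.0006, 0.17], [0, 0, -0.008]], [[0.0015, -0.0006, 0.181], [0, 0, -0.008]], [[0.0015, -0.0006, 0.181], [0, 0, -0.008]], [[0.0015, -0.0006, 0.181], [0, 0, -0.008]]])

```text
clock: 2.1
ee_pos: [0.458, -0.4212, 0.0202]
tool_rot: [0.001, 0.851, 0.526, 0.0]
force: [0.3, -0.1, 0.6]
gripper_width: 0.0858
grip_force: 0.0
```

>>> drive_tool(steps=[[[0, 0, 0], [0, 0, 0]], [[0, 0, 0], [0, 0, 0]], [[0, 0, 0], [0, 0, 0]], [[0, 0, 0], [0, 0, 0]], [[0, 0, 0], [0, 0, 0]], [[0, 0, 0], [0, 0, 0]], [[0, 0, 0], [0, 0, 0]], [[0, 0, 0], [0, 0, 0]]], jaw=255, squeeze=25)

```text
clock: 2.9
ee_pos: [0.458, -0.4207, 0.0198]
tool_rot: [0.0, 0.851, 0.526, -0.0]
force: [-2.1, 0.7, 6.5]
gripper_width: 0.0332
grip_force: 26.8
```

>>> drive_tool(steps=[[[0, 0, -0.015], [0, 0, 0]], [[0, 0, -0.045], [0, 0, 0]], [[0, 0, -0.085], [0, 0, 0]], [[0, 0, -0.13], [0, 0, 0]], [[0, 0, -0.18], [0, 0, 0]], [[0, 0, -0.21], [0, 0, 0]], [[0, 0, -0.22], [0, 0, 0]], [[0, 0, -0.22], [0, 0, 0]]])

```text
clock: 3.7
ee_pos: [0.4582, -0.4207, 0.241]
tool_rot: [0.001, 0.85, 0.526, 0.0]
force: [-0.7, 0.1, -2.2]
gripper_width: 0.0334
grip_force: 26.0
```

```bash
python3 -c "
from h import *
go([.4685,.020,.22],rot(0.5))"
```

```text
shift [0.3989, -0.1877, 0.0202] turn [0.0021, 0.0013, -0.4717]
```

>>> drive_tool(steps=[[[0.04, -0.019, 0], [0, 0, -0.06]], [[0.08, -0.038, 0], [0, 0, -0.12]], [[0.12, -0.057, 0], [0, 0, -0.18]], [[0.16, -0.075, 0], [0, 0, -0.24]], [[0.2, -0.094, 0], [0, 0, -0.3]], [[0.24, -0.113, 0], [0, 0, -0.36]], [[0.28, -0.132, 0], [0, 0, -0.42]], [[0.32, -0.15, 0], [0, 0, -0.472]], [[0.36, -0.17, 0], [0, 0, -0.472]], [[0.385, -0.181, 0.01], [0, 0, -0.472]]])

```text
clock: 4.7
ee_pos: [0.4672, 0.0079, 0.2288]
tool_rot: [-0.0, 0.703, 0.711, 0.0]
force: [1.1, -1.1, -1.8]
gripper_width: 0.0334
grip_force: 26.0
```

>>> drive_tool(steps=[[[0.013, -0.001, 0.01], [0, 0, 0]], [[0.014, -0.001, 0.02], [0, 0, 0]], [[0.014, -0.001, 0.02], [0, 0, 0]], [[0.014, -0.001, 0.02], [0, 0, 0]]])

```text
clock: 5.1
ee_pos: [0.4665, 0.0179, 0.2088]
tool_rot: [-0.001, 0.704, 0.71, -0.0]
force: [0.6, -0.4, -1.7]
gripper_width: 0.0329
grip_force: 26.0
```

Run:
```python
from h import *
from plant import env
go([.4685,.020,.22],rot(0.5))
c=env.read_camera("wrist");f=c["frame"]
print([proj(c,q).round(1) for q in[(.4685,.02,.091),(.469,.105,.108)]])
cv2.imwrite("pics/w1.png",cv2.resize(f[:,:,::-1],(800,600),interpolation=cv2.INTER_CUBIC))
```

```text
shift [0.0021, 0.002, -0.0112] turn [-0.0014, -0.0002, -0.0008]
[array([255.6, 185.7]), array([257.4,  84.6])]
```

View pics/w1.png

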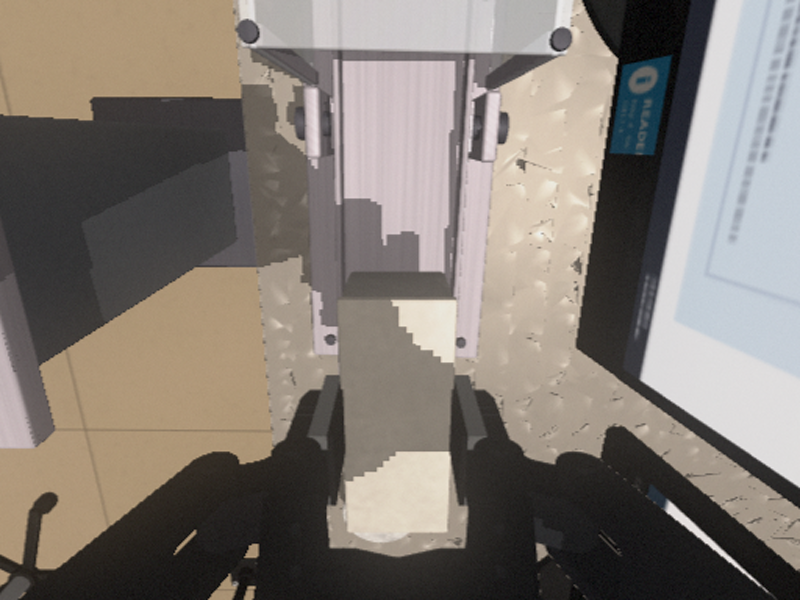

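The held box is level and aligned with the tool. Features that show the stand axis: the plate bolts at (331,340)/(461,342), the clevises at (313,122)/(488,124), the roof screws at (248,31)/(561,39), and the trough walls at about x=335–342 and 458–468.

Run:
```python
from h import *
from plant import env
c=env.read_camera("wrist")
def s(n,l,z):
    p=[ray(c,u*.64,v*.64,z) for u,v in l];d=p[1]-p[0]
    print(n,(sum(p)/2).round(4),"len",np.linalg.norm(d).round(4),"ang",np.degrees(np.arctan2(d[1],d[0])).round(2))
s("bolts",[(331,340),(461,342)],.012)
s("clevis",[(313,90),(487,93)],.098)
s("screws",[(248,31),(561,39)],.153)
s("walls@60",[(335,60),(468,60)],.108)
s("walls@240",[(334,240),(462,240)],.108)
s("platecorner",[(315,355),(474,356)],.01)
s("box bottom far",[(350,272),(446,272)],.19)
```

```text
bolts [ 0.4673 -0.0464  0.012 ] len 0.1009 ang -0.56
clevis [0.4683 0.1239 0.098 ] len 0.085 ang -0.51
screws [0.4696 0.1382 0.153 ] len 0.1156 ang -0.91
walls@60 [0.4688 0.1363 0.108 ] len 0.0612 ang 0.39
walls@240 [0.4678 0.0524 0.108 ] len 0.0662 ang 0.39
platecorner [ 0.4662 -0.0597  0.01  ] len 0.1254 ang 0.0
box bottom far [0.4675 0.0578 0.19  ] len 0.0336 ang 0.4
```

```bash
python3 -c "
from h import *
go([.4678,.018,.1118],rot(-0.7))"
```

```text
shift [0.0, 0.0009, 0.0976] turn [-0.0, -0.0, 0.0199]
```

>>> drive_tool(steps=[[[0, 0.001, 0.02], [0, 0, 0.02]], [[0, 0.001, 0.04], [0, 0, 0.02]], [[0, 0.001, 0.06], [0, 0, 0.02]], [[0, 0.001, 0.075], [0, 0, 0.02]], [[0, 0.001, 0.085], [0, 0, 0.02]], [[0, 0.001, 0.091], [0, 0, 0.02]], [[0, 0.001, 0.0935], [0, 0, 0.02]], [[0, 0.001, 0.095], [0, 0, 0.02]], [[0, 0.001, 0.096], [0, 0, 0.02]], [[0, 0.001, 0.096], [0, 0, 0.02]]])

```text
clock: 6.2
ee_pos: [0.468, 0.0188, 0.1136]
tool_rot: [0.0, 0.711, 0.703, 0.0]
force: [0.2, 0.2, -1.3]
gripper_width: 0.033
grip_force: 26.0
```

>>> drive_tool(steps=[[[0, 0, 0.0008], [0, 0, 0]], [[0, 0, 0.0015], [0, 0, 0]], [[0, 0, 0.002], [0, 0, 0]], [[0, 0, 0.002], [0, 0, 0]], [[0, 0, 0.002], [0, 0, 0]]])

```text
clock: 6.7
ee_pos: [0.4678, 0.0188, 0.1113]
tool_rot: [-0.0, 0.711, 0.703, -0.0]
force: [0.1, 0.4, -1.2]
gripper_width: 0.0332
grip_force: 26.0
```

>>> drive_tool(steps=[[[0, 0, 0.0005], [0, 0, 0]], [[0, 0, 0.001], [0, 0, 0]], [[0, 0, 0.001], [0, 0, 0]], [[0, 0, 0.001], [0, 0, 0]]])

```text
clock: 7.1
ee_pos: [0.4681, 0.0188, 0.1107]
tool_rot: [0.0, 0.711, 0.703, 0.0]
force: [-2.8, -0.8, 8.1]
gripper_width: 0.0331
grip_force: 27.1
```

>>> drive_tool(steps=[[[0, 0, -0.0005], [0, 0, 0]], [[0, 0, -0.0005], [0, 0, 0]]])

```text
clock: 7.3
ee_pos: [0.4678, 0.0188, 0.1108]
tool_rot: [-0.0, 0.711, 0.703, 0.0]
force: [-1.1, -0.3, -1.3]
gripper_width: 0.0331
grip_force: 26.0
```

>>> drive_tool(steps=[[[0, 0, 0], [0, 0, 0]], [[0, 0, 0], [0, 0, 0]], [[0, 0, 0], [0, 0, 0]], [[0, 0, 0], [0, 0, 0]], [[0, 0, 0], [0, 0, 0]], [[0, 0, 0], [0, 0, 0]], [[0, 0, 0], [0, 0, 0]], [[0, 0, 0], [0, 0, 0]]], jaw=0)

```text
clock: 8.1
ee_pos: [0.4679, 0.0188, 0.1108]
tool_rot: [-0.0, 0.711, 0.703, 0.0]
force: [-0.0, -0.0, -0.1]
gripper_width: 0.085
grip_force: 0.0
```

>>> drive_tool(steps=[[[0, 0, -0.01], [0, 0, 0]], [[0, 0, -0.03], [0, 0, 0]], [[0, 0, -0.06], [0, 0, 0]], [[0, 0, -0.1], [0, 0, 0]], [[0, 0, -0.14], [0, 0, 0]], [[0, 0, -0.17], [0, 0, 0]], [[0, 0, -0.17], [0, 0, 0]], [[0, 0, -0.17], [0, 0, 0]], [[0, 0, -0.17], [0, 0, 0]]])

```text
clock: 9.0
ee_pos: [0.4673, 0.0187, 0.2801]
tool_rot: [-0.0, 0.711, 0.703, -0.0]
force: [0.1, -0.2, 0.7]
gripper_width: 0.085
grip_force: 0.0
```

Run:
```python
from h import *
from plant import env
c=env.read_camera("wrist");f=c["frame"]
s=env.read_camera("side")["frame"][170:290,130:300]
a=cv2.resize(f[:,:,::-1],(400,300));b=cv2.resize(s[:,:,::-1],(400,300),interpolation=cv2.INTER_CUBIC)
cv2.imwrite("pics/p1.png",np.hstack([a,b]))
```

```text
(no output)
```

View pics/p1.png

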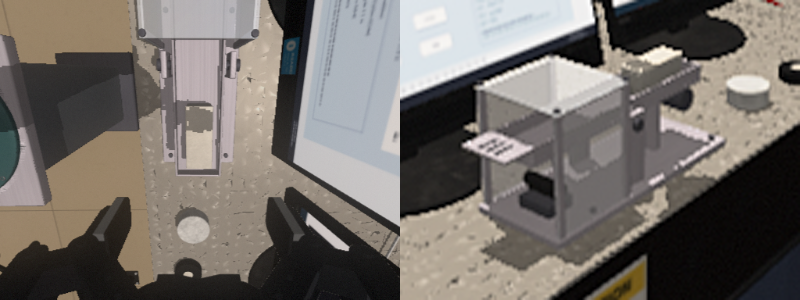

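The box lies lengthwise in the open half and the trough is level. Next I'll go to the lip with the jaws shut and the tool leaned 30°.

```bash
python3 -c "
from h import *
go([.465,.29,.26],rot(-.7,-30))"
```

```text
shift [0.2711, -0.0053, 0.0201] turn [-0.0077, -0.5239, 0.0018]
```

>>> drive_tool(steps=[[[0.04, -0.001, 0], [0, -0.08, 0]], [[0.08, -0.002, 0], [0, -0.16, 0]], [[0.12, -0.003, 0], [0, -0.24, 0]], [[0.16, -0.004, 0], [0, -0.32, 0]], [[0.2, -0.005, 0], [0, -0.4, 0]], [[0.24, -0.005, 0], [0, -0.48, 0]], [[0.271, -0.005, 0.01], [0, -0.524, 0]], [[0.271, -0.005, 0.02], [0, -0.524, 0]], [[0.271, -0.005, 0.02], [0, -0.524, 0]], [[0.271, -0.005, 0.02], [0, -0.524, 0]]], jaw=255)

```text
clock: 10.1
ee_pos: [0.466, 0.2889, 0.2607]
tool_rot: [0.182, 0.687, 0.679, -0.185]
force: [-0.7, -0.2, 0.3]
gripper_width: 0.0001
grip_force: 0.0
```

Run:
```python
from h import *
from plant import env
print(env.get_obs()["joints"].round(2))
go([.465,.2675,.1255],rot(-.7,-30))
f=env.read_camera("wrist")["frame"]; s=env.read_camera("side")["frame"]
a=cv2.resize(f[:,:,::-1],(400,300));b=cv2.resize(s[:,:,::-1],(400,300))
cv2.imwrite("pics/p2.png",np.hstack([a,b]))
```

```text
[-0.3   0.56 -0.73  1.55  0.62  1.65 -1.15]
shift [0.0491, -0.0007, 0.1277] turn [-0.0065, 0.0009, 0.0022]
```

View pics/p2.png

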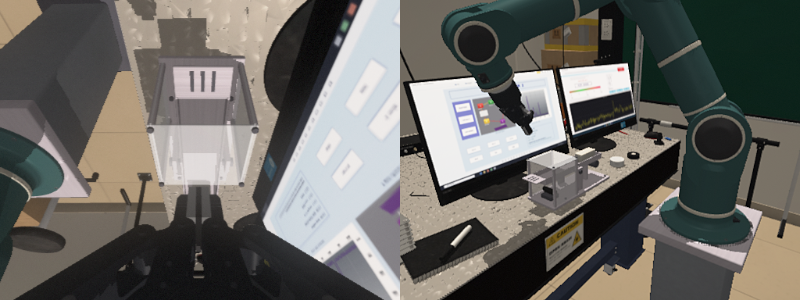

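>>> drive_tool(steps=[[[0.015, -0.001, 0.03], [0, 0, 0]], [[0.03, -0.001, 0.06], [0, 0, 0]], [[0.04, -0.001, 0.09], [0, 0, 0]], [[0.05, -0.001, 0.11], [0, 0, 0]], [[0.052, -0.001, 0.122], [0, 0, 0]], [[0.052, -0.001, 0.126], [0, 0, 0]], [[0.052, -0.001, 0.126], [0, 0, 0]], [[0.052, -0.001, 0.126], [0, 0, 0]]])

```text
clock: 11.0
ee_pos: [0.4651, 0.2721, 0.1269]
tool_rot: [0.182, 0.687, 0.679, -0.183]
force: [-0.2, 0.6, -0.0]
gripper_width: 0.0001
grip_force: 0.0
```

```bash
cat > lip.py <<'E'
from h import *
from plant import env
# tool-axis (dx,dz) shifts so that edge E follows lip point (174+~3,23) about the hinge
import sys
o=env.get_obs();T=tool(o);p=o["ee_pos"];off=np.array([0,.0095,-.0055])
print("E",(p+off).round(4),"force",o["force"].round(2))
for th in np.arange(0,.46,.02):
    ly=.177;E=np.array([p[0],.103+ly*np.cos(th)+.023*np.sin(th),.085+.023*np.cos(th)-ly*np.sin(th)])
    print(round(th,2),T.inv().apply(E-off-p).round(4))
E
python3 lip.py
```

```text
E [0.4651 0.2816 0.1214] force [-0.23  0.56 -0.05]
0.0 [ 0.0053 -0.      0.0124]
0.02 [ 0.0074 -0.      0.0153]
0.04 [ 0.0095 -0.      0.0182]
0.06 [ 0.0115 -0.      0.0211]
0.08 [ 0.0135 -0.      0.0241]
0.1 [ 0.0154 -0.      0.0271]
0.12 [ 0.0172 -0.      0.0302]
0.14 [ 0.019  -0.0001  0.0333]
0.16 [ 0.0207 -0.0001  0.0364]
0.18 [ 0.0224 -0.0001  0.0396]
0.2 [ 0.024  -0.0001  0.0428]
0.22 [ 0.0255 -0.0001  0.046 ]
0.24 [ 0.027  -0.0001  0.0492]
0.26 [ 0.0284 -0.0001  0.0525]
0.28 [ 0.0297 -0.0001  0.0558]
0.3 [ 0.031  -0.0001  0.0592]
0.32 [ 0.0322 -0.0001  0.0625]
0.34 [ 0.0333 -0.0001  0.0659]
0.36 [ 0.0343 -0.0001  0.0693]
0.38 [ 0.0353 -0.      0.0728]
0.4 [ 0.0363 -0.      0.0762]
0.42 [ 0.0371 -0.      0.0797]
0.44 [ 0.0379 -0.      0.0832]
```

>>> drive_tool(steps=[[[0.002, 0, 0.005], [0, 0, 0]], [[0.004, 0, 0.009], [0, 0, 0]], [[0.005, 0, 0.0115], [0, 0, 0]], [[0.006, 0, 0.013], [0, 0, 0]], [[0.0068, 0, 0.0145], [0, 0, 0]], [[0.0078, 0, 0.016], [0, 0, 0]], [[0.0086, 0, 0.017], [0, 0, 0]], [[0.0095, 0, 0.0182], [0, 0, 0]], [[0.0095, 0, 0.0182], [0, 0, 0]]])

```text
clock: 11.9
ee_pos: [0.4646, 0.271, 0.105]
tool_rot: [0.182, 0.687, 0.679, -0.184]
force: [-0.6, 0.9, 3.4]
gripper_width: 0.0001
grip_force: 1.7
```

>>> drive_tool(steps=[[[0.0015, 0, 0.0023], [0, 0, 0]], [[0.003, 0, 0.0047], [0, 0, 0]], [[0.0045, 0, 0.007], [0, 0, 0]], [[0.0059, 0, 0.0094], [0, 0, 0]], [[0.0073, 0, 0.0118], [0, 0, 0]], [[0.0087, 0, 0.0142], [0, 0, 0]], [[0.0101, 0, 0.0167], [0, 0, 0]], [[0.0112, 0, 0.0182], [0, 0, 0]], [[0.0112, 0, 0.0182], [0, 0, 0]]])

```text
clock: 12.8
ee_pos: [0.4646, 0.2714, 0.0836]
tool_rot: [0.182, 0.687, 0.679, -0.184]
force: [-0.1, 0.8, 3.4]
gripper_width: -0.0001
grip_force: 1.7
```

>>> drive_tool(steps=[[[0.0017, 0, 0.0032], [0, 0, 0]], [[0.0033, 0, 0.0064], [0, 0, 0]], [[0.0048, 0, 0.0096], [0, 0, 0]], [[0.0063, 0, 0.0128], [0, 0, 0]], [[0.0077, 0, 0.0161], [0, 0, 0]], [[0.009, 0, 0.0194], [0, 0, 0]], [[0.0103, 0, 0.0228], [0, 0, 0]], [[0.0108, 0, 0.0245], [0, 0, 0]], [[0.0108, 0, 0.0245], [0, 0, 0]], [[0.0108, 0, 0.0245], [0, 0, 0]]])

```text
clock: 13.8
ee_pos: [0.4646, 0.2686, 0.0572]
tool_rot: [0.182, 0.687, 0.679, -0.184]
force: [0.6, -0.3, 2.0]
gripper_width: -0.0004
grip_force: 1.3
```

```bash
python3 lip.py | awk '$1=="E"||$1>0.28'
```

```text
E [0.4646 0.2781 0.0517] force [ 0.58 -0.3   2.01]
0.3 [-0.0008 -0.     -0.0029]
0.32 [ 0.0004 -0.      0.0005]
0.34 [0.0015 0.     0.0038]
0.36 [0.0026 0.     0.0072]
0.38 [0.0036 0.     0.0107]
0.4 [0.0045 0.     0.0141]
0.42 [0.0054 0.     0.0176]
0.44 [0.0062 0.0001 0.0211]
```

>>> drive_tool(steps=[[[0.0004, 0, 0.001], [0, 0, 0]], [[0.0007, 0, 0.002], [0, 0, 0]], [[0.001, 0, 0.003], [0, 0, 0]], [[0.001, 0, 0.003], [0, 0, 0]]])

```text
clock: 14.2
ee_pos: [0.4645, 0.268, 0.0539]
tool_rot: [0.182, 0.687, 0.679, -0.184]
force: [0.4, -0.2, 2.0]
gripper_width: -0.0
grip_force: 0.9
```

>>> drive_tool(steps=[[[0.0002, 0, 0.0006], [0, 0, 0]], [[0.0004, 0, 0.0012], [0, 0, 0]], [[0.0006, 0, 0.0018], [0, 0, 0]], [[0.0006, 0, 0.0018], [0, 0, 0]]])

```text
clock: 14.6
ee_pos: [0.4645, 0.2676, 0.0522]
tool_rot: [0.182, 0.687, 0.679, -0.184]
force: [-0.4, 0.9, 1.7]
gripper_width: -0.0002
grip_force: 1.1
```

>>> drive_tool(steps=[[[0.0002, 0, 0.0006], [0, 0, 0]], [[0.0004, 0, 0.0012], [0, 0, 0]], [[0.0004, 0, 0.0012], [0, 0, 0]]])

```text
clock: 14.9
ee_pos: [0.4645, 0.2675, 0.0513]
tool_rot: [0.182, 0.687, 0.679, -0.184]
force: [-0.8, 0.0, 7.3]
gripper_width: 0.0002
grip_force: 3.9
```

>>> drive_tool(steps=[[[0, 0, 0.0001], [0, 0, 0]], [[0, 0, 0.0001], [0, 0, 0]], [[0, 0, 0.0001], [0, 0, 0]], [[0, 0, 0.0001], [0, 0, 0]], [[0, 0, 0.0001], [0, 0, 0]], [[0, 0, 0.0001], [0, 0, 0]]])

```text
clock: 15.5
ee_pos: [0.4646, 0.2675, 0.0513]
tool_rot: [0.182, 0.687, 0.679, -0.184]
force: [-0.1, 1.6, 8.3]
gripper_width: 0.0001
grip_force: 3.9
```

Run:
```python
from h import *
from plant import env
s=env.read_camera("side")["frame"][170:290,130:300]
t=env.read_camera("top")["frame"][150:215,140:285]
b=cv2.resize(s[:,:,::-1],(400,300),interpolation=cv2.INTER_CUBIC);a=cv2.resize(t[:,:,::-1],(400,300),interpolation=cv2.INTER_CUBIC)
cv2.imwrite("pics/p3.png",np.hstack([a,b]))
print(env.get_obs()["force"])
```

```text
[-0.76657843  0.35940696  8.83014496]
```

View pics/p3.png

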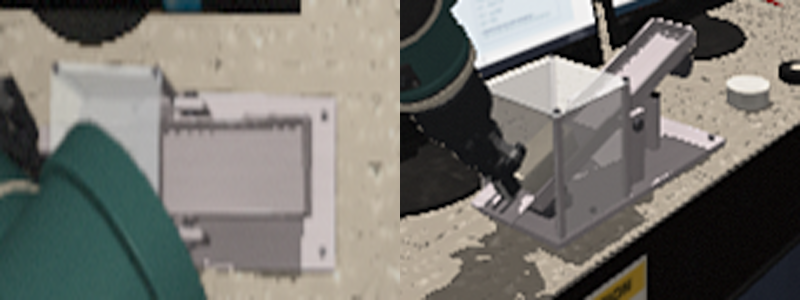

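The open half is empty, so the box has slid into the guarded half inside the tunnel. The trough bears on the stop with about 8 N at the lip. Next I'll ease it back up.

```bash
python3 lip.py
```

```text
E [0.4646 0.2769 0.0458] force [-0.77  0.36  8.83]
0.0 [-0.0285 -0.     -0.0554]
0.02 [-0.0263 -0.     -0.0525]
0.04 [-0.0242 -0.     -0.0496]
0.06 [-0.0222 -0.     -0.0467]
0.08 [-0.0203 -0.     -0.0437]
0.1 [-0.0183 -0.     -0.0407]
0.12 [-0.0165 -0.     -0.0376]
0.14 [-0.0147 -0.     -0.0346]
0.16 [-0.013  -0.     -0.0314]
0.18 [-0.0113 -0.     -0.0283]
0.2 [-0.0097 -0.     -0.0251]
0.22 [-0.0082 -0.     -0.0218]
0.24 [-0.0067 -0.     -0.0186]
0.26 [-0.0053 -0.     -0.0153]
0.28 [-0.004 -0.    -0.012]
0.3 [-0.0027 -0.     -0.0087]
0.32 [-0.0015 -0.     -0.0053]
0.34 [-0.0004 -0.     -0.0019]
0.36 [0.0007 0.     0.0015]
0.38 [0.0017 0.     0.0049]
0.4 [0.0026 0.     0.0084]
0.42 [0.0034 0.     0.0118]
0.44 [0.0042 0.     0.0153]
```

Each call covers about 0.11 rad at roughly 0.012 rad per row.

>>> drive_tool(steps=[[[-0.0003, 0, -0.001], [0, 0, 0]], [[-0.0006, 0, -0.0022], [0, 0, 0]], [[-0.001, 0, -0.0036], [0, 0, 0]], [[-0.0015, 0, -0.0053], [0, 0, 0]], [[-0.0021, 0, -0.007], [0, 0, 0]], [[-0.0027, 0, -0.0087], [0, 0, 0]], [[-0.0033, 0, -0.0103], [0, 0, 0]], [[-0.004, 0, -0.012], [0, 0, 0]], [[-0.0046, 0, -0.0136], [0, 0, 0]], [[-0.0053, 0, -0.0153], [0, 0, 0]]])

```text
clock: 16.6
ee_pos: [0.4646, 0.2704, 0.067]
tool_rot: [0.182, 0.687, 0.679, -0.184]
force: [-0.4, -0.4, 1.2]
gripper_width: -0.0003
grip_force: 0.8
```

>>> drive_tool(steps=[[[-0.0007, 0, -0.0016], [0, 0, 0]], [[-0.0014, 0, -0.0033], [0, 0, 0]], [[-0.0021, 0, -0.0049], [0, 0, 0]], [[-0.0029, 0, -0.0065], [0, 0, 0]], [[-0.0036, 0, -0.0082], [0, 0, 0]], [[-0.0044, 0, -0.0098], [0, 0, 0]], [[-0.0052, 0, -0.0114], [0, 0, 0]], [[-0.006, 0, -0.013], [0, 0, 0]], [[-0.0068, 0, -0.0146], [0, 0, 0]], [[-0.0077, 0, -0.0161], [0, 0, 0]]])

```text
clock: 17.6
ee_pos: [0.4646, 0.2718, 0.0848]
tool_rot: [0.182, 0.687, 0.679, -0.184]
force: [-0.6, 0.7, 1.2]
gripper_width: 0.0
grip_force: 0.9
```

>>> drive_tool(steps=[[[-0.001, 0, -0.0016], [0, 0, 0]], [[-0.0019, 0, -0.0031], [0, 0, 0]], [[-0.0028, 0, -0.0046], [0, 0, 0]], [[-0.0037, 0, -0.0061], [0, 0, 0]], [[-0.0046, 0, -0.0076], [0, 0, 0]], [[-0.0055, 0, -0.0091], [0, 0, 0]], [[-0.0064, 0, -0.0106], [0, 0, 0]], [[-0.0073, 0, -0.0121], [0, 0, 0]], [[-0.0081, 0, -0.0134], [0, 0, 0]], [[-0.0089, 0, -0.0146], [0, 0, 0]]])

```text
clock: 18.6
ee_pos: [0.4646, 0.2713, 0.1018]
tool_rot: [0.182, 0.687, 0.679, -0.184]
force: [0.7, 0.7, 1.4]
gripper_width: 0.0004
grip_force: 0.9
```

>>> drive_tool(steps=[[[-0.0006, 0, -0.0009], [0, 0, 0]], [[-0.0012, 0, -0.0018], [0, 0, 0]], [[-0.0018, 0, -0.0027], [0, 0, 0]], [[-0.0024, 0, -0.0036], [0, 0, 0]], [[-0.0028, 0, -0.0042], [0, 0, 0]], [[-0.0032, 0, -0.0048], [0, 0, 0]], [[-0.0036, 0, -0.0054], [0, 0, 0]], [[-0.004, 0, -0.006], [0, 0, 0]], [[-0.0042, 0, -0.0063], [0, 0, 0]]])

```text
clock: 19.5
ee_pos: [0.4646, 0.2709, 0.1093]
tool_rot: [0.182, 0.687, 0.679, -0.184]
force: [-0.9, -0.4, 1.2]
gripper_width: -0.0002
grip_force: 0.9
```

>>> drive_tool(steps=[[[-0.0002, 0, -0.0004], [0, 0, 0]], [[-0.0004, 0, -0.0008], [0, 0, 0]], [[-0.0006, 0, -0.0012], [0, 0, 0]], [[-0.0008, 0, -0.0016], [0, 0, 0]], [[-0.001, 0, -0.002], [0, 0, 0]], [[-0.0012, 0, -0.0024], [0, 0, 0]], [[-0.0012, 0, -0.0024], [0, 0, 0]]])

```text
clock: 20.2
ee_pos: [0.4646, 0.271, 0.112]
tool_rot: [0.182, 0.687, 0.679, -0.184]
force: [0.3, -0.6, 2.0]
gripper_width: 0.0005
grip_force: 0.9
```

>>> drive_tool(steps=[[[-0.0002, 0, -0.0004], [0, 0, 0]], [[-0.0004, 0, -0.0008], [0, 0, 0]], [[-0.0006, 0, -0.0012], [0, 0, 0]], [[-0.0008, 0, -0.0016], [0, 0, 0]], [[-0.0008, 0, -0.0016], [0, 0, 0]], [[-0.0008, 0, -0.0016], [0, 0, 0]]])

```text
clock: 20.8
ee_pos: [0.4646, 0.2711, 0.1137]
tool_rot: [0.182, 0.687, 0.679, -0.184]
force: [0.3, -0.5, -0.2]
gripper_width: -0.0001
grip_force: 0.0
```

>>> drive_tool(steps=[[[-0.0005, 0, -0.001], [0, 0, 0]], [[-0.001, 0, -0.003], [0, 0, 0]], [[-0.001, 0, -0.01], [0, 0, 0]], [[-0.001, 0, -0.03], [0, 0, 0]], [[-0.001, 0, -0.06], [0, 0, 0]], [[-0.001, 0, -0.1], [0, 0, 0]], [[-0.001, 0, -0.14], [0, 0, 0]], [[-0.001, 0, -0.16], [0, 0, 0]], [[-0.001, 0, -0.16], [0, 0, 0]], [[-0.001, 0, -0.16], [0, 0, 0]]])

```text
clock: 21.8
ee_pos: [0.4653, 0.3504, 0.2527]
tool_rot: [0.182, 0.687, 0.679, -0.184]
force: [0.4, -0.2, -0.1]
gripper_width: 0.0001
grip_force: 0.0
```

Run:
```python
from h import *
from plant import env
s=env.read_camera("side")["frame"][170:290,130:300]
t=env.read_camera("wrist")["frame"]
b=cv2.resize(s[:,:,::-1],(400,300),interpolation=cv2.INTER_CUBIC);a=cv2.resize(t[:,:,::-1],(400,300))
cv2.imwrite("pics/p4.png",np.hstack([a,b]))
```

```text
(no output)
```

View pics/p4.png

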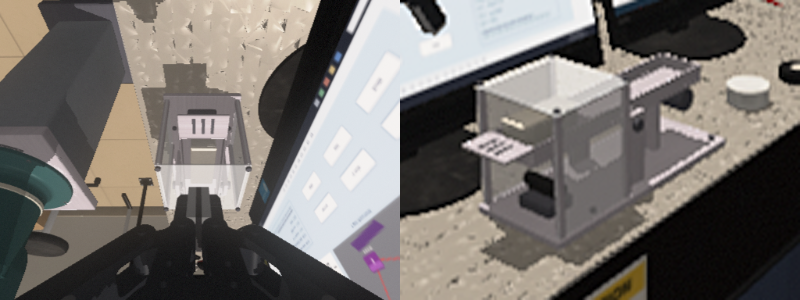

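The trough is level again. The box is at the guarded end, visible behind the lip at (205,150) in the wrist view and (512,123) in the side view. The stop block and tin haven't moved.

```bash
python3 -c "
from plant import env
print(env.job_done())"
```

```text
the job is handed in; nothing more can be done
None
```

I handed the job in at about 22 s: the trough is level again with the box at the guarded end, after bearing on its stop at about 8 N (measured at the lip) and being eased back up under control; in the last pictures the stop block and tin looked unmoved, and the meter head was mostly out of frame.

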